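Push the receiver tray home and drop its latch bar into the keeper

ROBOT

A 6-joint arm with a two-finger parallel gripper is mounted at the origin on the work surface. World frame = base frame: x ahead of the robot, y to its left, z up, the work surface at z = 0. Lengths are in m, angles in rad, forces in N, time in s.
With the tool pointing down it reaches from about 0.3 to 0.875 m from the base axis. Payload 6.4 kg.
Tool frame: the origin (TCP) lies midway between the tips of the shut fingers; the grasp point (between the pads) lies 19 mm behind it; z points along the fingers, y is the direction in which the jaws open and shut (so a half turn about z gives the same grasp; the last joint's range is limited). The gripper opens to 85 mm and grips with 20 to 120 N. Pads are 22 mm wide; open, the fingers measure 114 mm over their backs; the gripper's body (76 mm by 85 mm) begins 54 mm behind the grasp point. The pads swing forward as they close: fully open they stand 13 mm farther back than shut.
Start: joints at [-1.324, 0.181, 1.607, -0, 1.354, -0.206], TCP at [0.252, -0.517, 0.231] pointing down, gripper open.
Joint ranges: [-2.99, 2.99], [-0.89, 2.07], [0.3, 2.58], [-1.14, 4.28], [0, 2.63], [-3.12, 3.12]. Speed limits (rad/s): [2.57, 2.57, 3.01, 3.14, 3.14, 3.14].

INTERFACE

Orientations are given as a unit quaternion [w, x, y, z].
In Python, from bench import ctrl, optics, ticket gives the robot as it stands. The module is installed in compiled form; this text tells all that it offers.
- The arm moves only by the tool step_arm, never from a script. Its argument "targets" is text: rows parted by semicolons, each of 6 numbers parted by spaces: the shift along the tool's x, y, z in mm, then the turn, a rotation vector about the tool's x, y, z in rad. In form: dx dy dz rx ry rz; .... A call has 1 to 8 rows; each row is the pose to reach, as a shift and turn from the pose commanded when the call began, along the tool's axes at that moment; what a row does not reach only later rows make up. A row lasts 1/8 s, in which the tool goes at most 62.5 mm and 10.7 degrees, less where a joint would pass 70% of its speed; a pose out of reach is approached as far as the arm can. A call with a gripper value outside its range is refused whole. "grip" is the opening in per cent of the stroke, from 0 (shut) to 100 (fully open), set as the call begins (left out, the last holds). The fingers move at their own pace and stop on an object; the grip force is fixed at half the most. Time passes only in rows, so rows that repeat a pose let the fingers close. It gives the time, the measured TCP pose, the force and the opening at its end, in the units of the state.
- ctrl.get_obs(): the state, without advancing time (a new reading comes with each control period).
- optics.camera(name): name is "scene" or "top"; returns a dict with "image" (420x560x3 uint8, red, green, blue), "mtx" (3x3 intrinsics, pixels), "xyz" and "orientation" of the camera in the world. Camera axes: x right, y up, looking along -z (the intrinsics and any distortion apply to the point x, -y, -z); pixel columns grow to the right and rows downward; lengths in m; the calibration is good to about 2 mm. A picture is of the moment at which its call begins. There is no depth.
- ticket.hand_in(): hands the job in, once; it reports no verdict.
The state is a dict: "time_s": time; "q": joint angles; "dq": joint speeds; "joint_efforts": joint torques, N m; "eef_pos": TCP position; "eef_rot": TCP orientation; "wrist_force": force on the tool from outside, world axes, zero at the start; "torque": the same for the moment, N m; "opening": opening from 0.0 (shut) to 1.0 (fully open).
Only numpy, scipy, OpenCV 4.12 (cv2) and the standard library are available. Lean on these libraries where they do the work, as an engineer would, in place of code of your own. Each camera call takes 0.05 s, during which the arm holds its last target.

TASK

Shut the radio receiver's dock: take the steel latch bar by its red handle, lift it over the yellow keeper on the dock's roof, push the tray in with it, and let the bar drop fully down into the keeper's notch so that the latch alone holds the tray in against its spring. Be gentle with the keeper (never push or press on it hard), let go at the end, and leave the other things on the desk where they are.

Things in the scene. Friction and masses are not known exactly. Their poses are not given: they have to be found in the camera images.
- dock: Dark wood dock fixed on the desk: base board 400 x 150 x 20 mm and, on its +x half, a wooden housing (x 30 to 190 mm, y -70 to 70 mm) whose roof top is 88 mm above the desk. Origin: centre of the board's underside, on the desk. Its +x axis (level) is the way the tray slides IN; z up; everything of the latch lies on its y = 0 plane.
- tray (a joint): Aluminium tray holding a white receiver, slides along the dock's x. Value (m): how far out; 0 innermost, 0.11 farthest. A spring pushes it out (60 N/m, zero force at 0.095; 4 to 5 N when home; slide friction 1 N): unlatched, it slides out again. Latched it rests at 0.007 to 0.037. Bar down in FRONT of the keeper it stops at 0.047 or more: not latched.
- latch (a joint): Steel gravity latch bar (16 mm wide, 10 mm high, about 0.16 kg) hinged on the tray's front panel, pointing along the dock's +x. Value (rad): 0 = level, fully down on its hinge stop (also when seated in the notch); grows as its far end is lifted, to 0.9. About 0.12 with the nose resting on the keeper's ridge. Let go, it falls, but can hang half-way in the notch while rubbing on ridge or wall.
- handle (a point): Centre of the bar's red handle: a round cross bar, 18 mm in diameter, 50 mm long along the dock's y, on a 10 mm post. It lies 85 mm from the hinge axis along the bar and 38 mm above it; 24 mm are free between its underside and the bar. Moves with bar and tray; axes those of the bar.
- hinge (a point): The latch bar's hinge axis (along the dock's y), on the tray's front panel, 118 mm above the desk; its x in the dock's frame is 20 mm minus the tray value.
- nose (a point): Middle of the foot of the bar's nose, the downward hook at its far end: 8 mm thick along x, 16 mm wide, 120 mm from the hinge axis along the bar, foot 26 mm below the hinge axis. Bar down, the foot is 4 mm above the roof and 14 mm below the ridge's top.
- keeper_plate: Dark steel plate 110 x 50 x 2 mm on the roof, carrying the yellow keeper block. Origin: its underside centre, 120 mm along +x from the dock's origin; axes those of the dock. Along +x the block has a blunt ridge (32 mm long, flat top 18 mm above the roof), a notch 11 mm wide, open above and down to the plate, then a stop wall (10 mm thick, top 32 mm above the roof). Stands 15 N.
- keeper_mid (a point): Mid setting of the keeper: the notch's centre if the block sat in mid-range, at ridge-top height. The block is clamped up to 14 mm either way of it along x, differently each time, so this does NOT tell where the notch is: see or feel it. At tray = 0.0415 the nose is over the ridge for every setting; the notch comes 4 to 35 mm farther in.
- stick_white: White data stick, 60 x 18 x 9 mm, lying loose on the dock's roof beside the keeper; origin: underside centre of its case. Leave alone.
- stick_yellow: Yellow data stick, 60 x 18 x 9 mm, loose on the desk; origin: underside centre of its case. Leave alone.
- mouse: Black mouse, 100 x 58 x 31 mm, loose on a blue mat; origin: underside centre. Leave alone.
- mug: Blue mug, 80 mm wide, 95 mm high, loose; origin: underside centre. Leave alone.
- pencil: Blue pencil, 170 x 7 x 7 mm, loose; origin: underside centre. Leave alone.

How it is judged:
By the outcome, as a careful person would: the job done as asked, in the order asked, and still so for the second after the job is handed in, with the robot touching nothing.
It also fails if it takes over 67 s, if anything falls off the work surface, if the arm or the gripper's body presses on something with over 40 N, if the wrist force passes 120 N, or if a joint passes its speed limit or range.

## Working session

There is one attempt and no reset: what is moved stays moved. The work goes in short steps, Python scripts to look and compute and a tool call to move; the robot and the scene stay as the last step left them, time stands still between calls to the robot, and variables do not carry over. Pictures are saved under pics/ and viewed, and the job is handed in when it is done.

Besides the shell and the picture viewer there is one more tool, called after "Request:" by a JSON object that holds its "name" and its "arguments". step_arm: Moves the arm, as the interface text tells. Its arguments: {"type":"object","properties":{"targets":{"type":"string"},"grip":{"type":"number"}},"required":["targets"]}

```bash
mkdir -p pics
cat > h.py <<'E'
import numpy as np, cv2, json
from scipy.spatial.transform import Rotation as R
from bench import ctrl, optics, ticket
def rot(q): return R.from_quat([q[1],q[2],q[3],q[0]])
def cam(n,save=None):
    c=optics.camera(n)
    if save: cv2.imwrite('pics/'+save,c['image'][:,:,::-1])
    return c
def ray(c,uv):
    d=np.linalg.inv(c['mtx'])@np.array([uv[0],uv[1],1.]); d=np.array([d[0],-d[1],-d[2]])
    return np.array(c['xyz']),rot(c['orientation']).apply(d)
def onplane(c,uv,z):
    o,d=ray(c,uv); return o+d*(z-o[2])/d[2]
def proj(c,p):
    q=rot(c['orientation']).inv().apply(np.array(p)-c['xyz']); q=c['mtx']@np.array([q[0],-q[1],-q[2]]); return q[:2]/q[2]
def tri(c1,u1,c2,u2):
    o1,d1=ray(c1,u1);o2,d2=ray(c2,u2);d1/=np.linalg.norm(d1);d2/=np.linalg.norm(d2)
    t=np.linalg.lstsq(np.c_[d1,-d2],o2-o1,rcond=None)[0]
    a=o1+t[0]*d1;b=o2+t[1]*d2; return (a+b)/2,np.linalg.norm(a-b)
E
python3 - <<'E'
from h import *
for n in('scene','top'):
    c=cam(n,n+'0.png'); print({k:v for k,v in c.items() if k!='image'})
print(ctrl.get_obs())
E
```

```text
{'mtx': array([[467.59825139,   0.        , 276.78753798],
       [  0.        , 467.59825139, 214.25155604],
       [  0.        ,   0.        ,   1.        ]]), 'xyz': array([1.06854739, 0.1745828 , 0.99577843]), 'orientation': array([0.55887664, 0.18818766, 0.24498917, 0.76956001])}
{'mtx': array([[543.70052115,   0.        , 283.43768442],
       [  0.        , 543.70052115, 206.52952335],
       [  0.        ,   0.        ,   1.        ]]), 'xyz': array([ 3.06728700e-01, -1.28712502e-03,  1.73468428e+00]), 'orientation': array([-0.69693305, -0.04231655,  0.04066891,  0.71473049])}
{'time_s': 0.1, 'q': array([-1.32430583e+00,  1.81473940e-01,  1.60790305e+00,  2.31234985e-05,
        1.35378110e+00, -2.06294631e-01]), 'dq': array([-0.00044337, -0.00247499, -0.00469716,  0.0003945 , -0.00121995,
       -0.00123406]), 'joint_efforts': array([-2.81236698e-04, -4.45884955e+01, -3.52238667e+01, -3.33178850e-04,
        4.25304446e-03, -1.10058599e-05]), 'eef_pos': array([ 0.25144996, -0.51656379,  0.23047259]), 'eef_rot': array([-7.82787606e-04,  9.74482735e-01,  2.24461103e-01, -4.44363950e-06]), 'wrist_force': array([ 0.46451024,  0.20963369, -0.21992132]), 'torque': array([ 0.0049453 , -0.0187948 ,  0.02413191]), 'opening': 0.9998520252891082}
```

View pics/scene0.png

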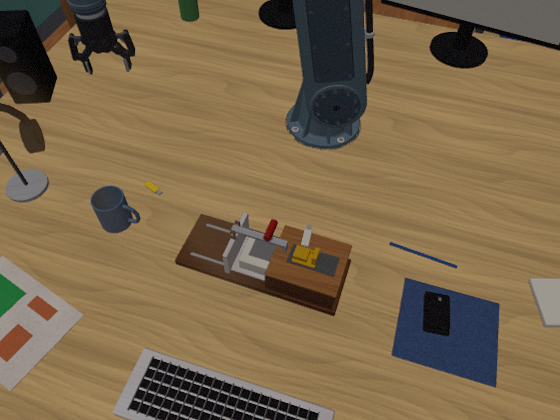

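View pics/top0.png

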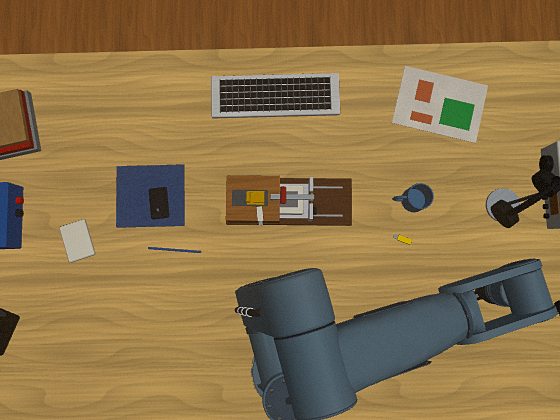

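Both views show the dock (scene about (265,262), top about (289,200)), with the red handle at scene (270,230), top (282,195), and the yellow keeper at scene (306,257), top (257,198). I'll zoom in.

Run:
```python
from h import *
a=cv2.imread('pics/scene0.png')[200:320,170:360]; cv2.imwrite('pics/sc0z.png',cv2.resize(a,None,fx=4.2,fy=4.2,interpolation=cv2.INTER_CUBIC))
a=cv2.imread('pics/top0.png')[165:235,215:360]; cv2.imwrite('pics/tp0z.png',cv2.resize(a,None,fx=5.5,fy=5.5,interpolation=cv2.INTER_CUBIC))
```

```text
(no output)
```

View pics/sc0z.png

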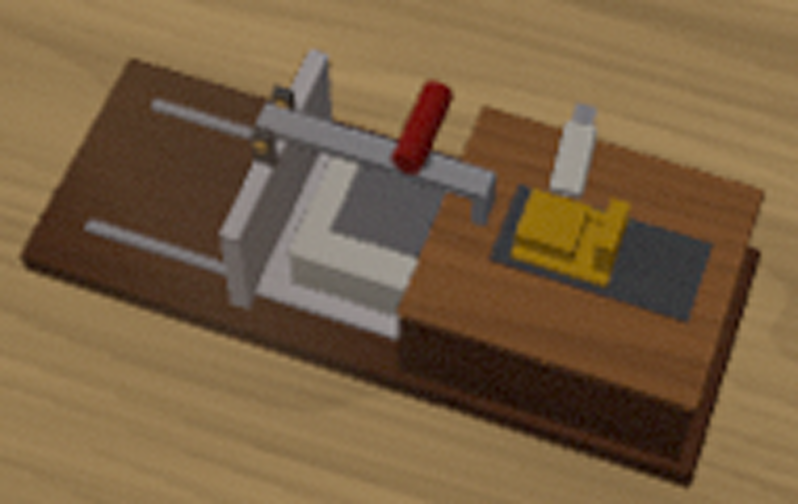

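View pics/tp0z.png

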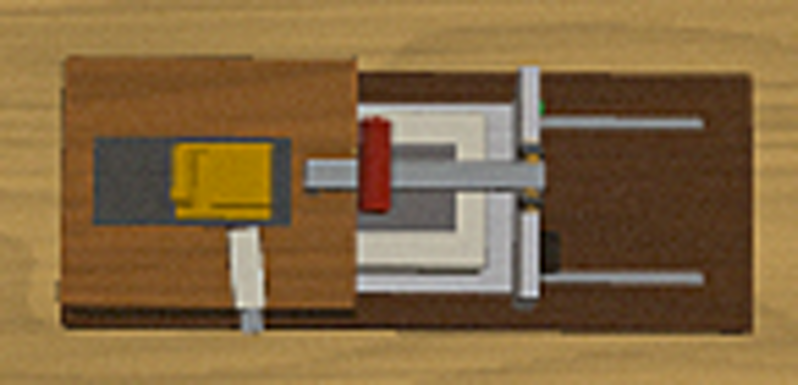

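```bash
cat > fit.py <<'E'
from h import *
from scipy.optimize import least_squares
c1=optics.camera('scene'); c2=optics.camera('top')
S=lambda u,v:((u+.5)/4.2-.5+170,(v+.5)/4.2-.5+200)
T=lambda u,v:((u+.5)/5.5-.5+215,(v+.5)/5.5-.5+165)
A=[(T(65,57),(190,-70,88)),(T(356,58),(30,-70,88)),(T(356,308),(30,70,88)),(T(62,308),(190,70,88)),(T(752,73),(-200,-75,20)),(T(751,331),(-200,75,20))]
B=[(S(487,105),(30,70,88)),(S(763,190),(190,70,88)),(S(690,405),(190,-70,88)),(S(400,320),(30,-70,88)),(S(130,58),(-200,75,20)),(S(25,262),(-200,-75,20))]
def W(p,l): 
    c,s=np.cos(p[2]),np.sin(p[2]); l=np.array(l)/1000.
    return np.array([p[0]+c*l[0]-s*l[1],p[1]+s*l[0]+c*l[1],l[2]])
for sgn in (1,-1):
    def f(p): return np.concatenate([proj(c2,W(p,(l[0],sgn*l[1],l[2])))-uv for uv,l in A]+[proj(c1,W(p,(l[0],sgn*l[1],l[2])))-uv for uv,l in B])
    for y0 in(0,1.57,3.14,-1.57):
        r=least_squares(f,[0.5,0,y0]); print(sgn,r.x,r.cost)
E
python3 - <<'E'
from fit import *
for (a,b) in [(S(424,127),T(376,165)),(S(268,118),T(543,176))]:
    print(tri(c1,a,c2,b))
for n,c in(('scene',c1),('top',c2)):
    h=cv2.cvtColor(c['image'],cv2.COLOR_RGB2HSV); im=c['image'].astype(int)
    m=((im[:,:,0]>100)&(im[:,:,1]<40)&(im[:,:,2]<60)).astype('uint8')
    r=(slice(200,320),slice(170,360)) if n=='scene' else (slice(165,235),slice(215,360))
    m2=np.zeros_like(m);m2[r]=m[r]
    v,u=np.nonzero(m2);print(n,len(u),u.mean(),v.mean(),u.min(),u.max(),v.min(),v.max())
E
```

```text
1 [ 0.52844596 -0.01586267  1.54183793] 5.87445897043613
1 [ 0.52844596 -0.01586267  1.54183794] 5.874458970435909
1 [ 0.52844596 -0.01586267  1.54183794] 5.874458970437118
1 [ 0.52844596 -0.01586267 -4.74134737] 5.874458970436074
-1 [ 0.5232477  -0.01647186  1.57220206] 15174.009269782313
-1 [ 0.52324807 -0.01647174  1.57223303] 15174.009259452847
-1 [ 0.52324827 -0.01647167  1.57225144] 15174.009267085416
-1 [ 0.52324815 -0.01647171 -4.71094451] 15174.009261419413
(array([0.528088  , 0.0010738 , 0.15631722]), np.float64(0.0009862564655538854))
(array([ 0.52478816, -0.08914464,  0.11842241]), np.float64(0.00230747788768957))
scene 71 269.5633802816901 227.69014084507043 264 275 220 236
top 69 283.15942028985506 195.04347826086956 281 285 187 202
```

Run:
```python
from fit import *
p=np.array([0.52844596,-0.01586267,1.54183793])
def D(w):
    d=np.array(w[:2])-p[:2];c,s=np.cos(p[2]),np.sin(p[2]);return np.array([c*d[0]+s*d[1],-s*d[0]+c*d[1],w[2]])*1000
h=tri(c1,(269.56,227.69),c2,(283.16,195.04));print('handle',h,D(h[0]))
print('handle top plane',D(onplane(c2,(283.16,195.04),.158)),'scene',D(onplane(c1,(269.56,227.69),.158)))
# keeper
print('ridge front top',D(onplane(c2,T(272,180),.106)),'wall back',D(onplane(c2,T(172,172),.120)), 'wall front?',D(onplane(c2,T(190,172),.120)))
for c,n,r,f in((c1,'k_s',(235,275,283,338),14),(c2,'k_t',(180,215,235,300),12)):
    a=c['image'][r[0]:r[1],r[2]:r[3],::-1]; cv2.imwrite('pics/%s.png'%n,cv2.resize(a,None,fx=f,fy=f,interpolation=cv2.INTER_CUBIC))
```

```text
1 [ 0.52844596 -0.01586267  1.54183793] 5.87445897043613
1 [ 0.52844596 -0.01586267  1.54183794] 5.874458970435909
1 [ 0.52844596 -0.01586267  1.54183794] 5.874458970437118
1 [ 0.52844596 -0.01586267 -4.74134737] 5.874458970436074
-1 [ 0.5232477  -0.01647186  1.57220206] 15174.009269782313
-1 [ 0.52324807 -0.01647174  1.57223303] 15174.009259452847
-1 [ 0.52324827 -0.01647167  1.57225144] 15174.009267085416
-1 [ 0.52324815 -0.01647171 -4.71094451] 15174.009261419413
handle (array([ 0.5263511 , -0.00061201,  0.16130417]), np.float64(0.0013185668926025643)) [ 15.1836129    2.5355505  161.30417088]
handle top plane [ 15.83078572   2.26719401 158.        ] scene [ 13.78899574   4.48673355 158.        ]
ridge front top [ 73.83550147   2.16885039 106.        ] wall back [127.82581463  -0.15261121 120.        ] wall front? [118.01134305  -0.18641298 120.        ]
```

View pics/k_s.png

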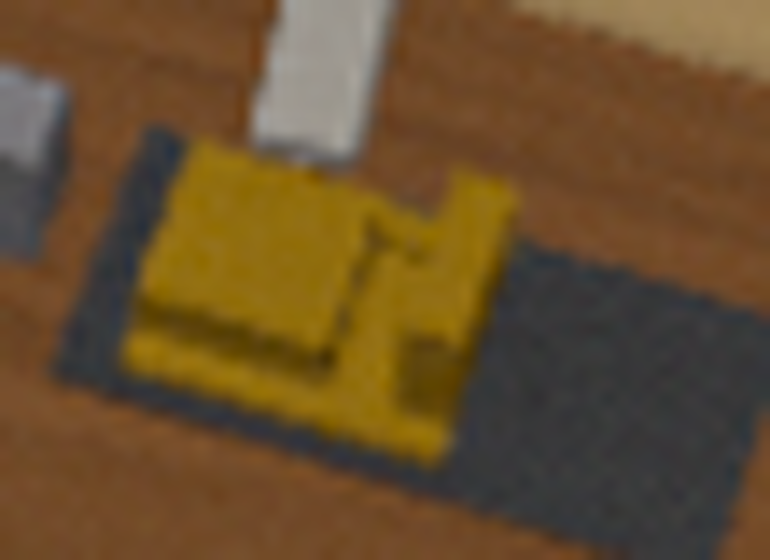

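View pics/k_t.png

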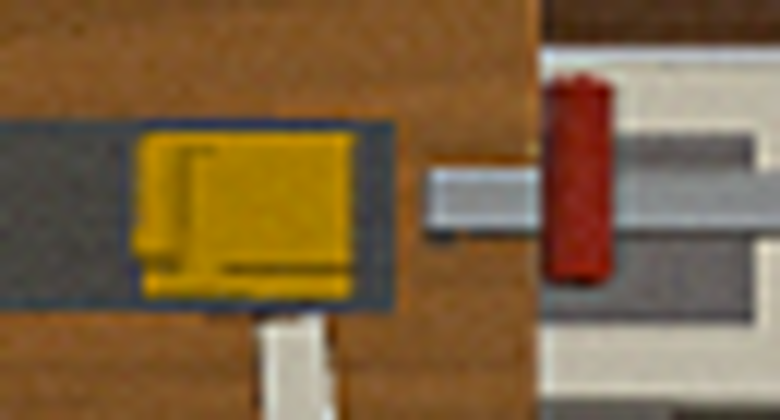

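```bash
cat > g.py <<'E'
from h import *
P=np.array([0.52844596,-0.01586267,1.54183793])
def Dk(w):
    d=np.array(w[:2])-P[:2];c,s=np.cos(P[2]),np.sin(P[2]);return np.array([c*d[0]+s*d[1],-s*d[0]+c*d[1],w[2]])*1000
def Wd(l):
    c,s=np.cos(P[2]),np.sin(P[2]); l=np.array(l)/1000.
    return np.array([P[0]+c*l[0]-s*l[1],P[1]+s*l[0]+c*l[1],l[2]])
def rel(w,yaw=None):
    o=ctrl.get_obs(); r=rot(o['eef_rot'])
    out=[r.inv().apply(np.array(w)-o['eef_pos'])*1000]
    Rt=R.from_matrix(np.c_[[np.sin(P[2]),-np.cos(P[2]),0],[-np.cos(P[2]),-np.sin(P[2]),0],[0,0,-1]])
    out.append((r.inv()*Rt).as_rotvec()); return out
E
python3 - <<'E'
from g import *
print(Wd((15.5,1,0)),rel(Wd((15.5,1,205))))
E
```

```text
[ 5.27895172e-01 -3.40214259e-04  0.00000000e+00] [array([ 474.47087358, -343.57737567,   26.24598731]), array([-6.52242469e-04, -1.28766520e-05,  4.81686775e-01])]
```

Request:
{"name": "step_arm", "arguments": {"targets": "60 -43 0 0 0 0.06; 119 -86 0 0 0 0.12; 178 -129 0 0 0 0.18; 237 -172 0 0 0 0.24; 296 -215 0 0 0 0.3; 355 -258 0 0 0 0.36; 414 -300 0 0 0 0.42; 450 -326 0 0 0 0.482", "grip": 100}}

```text
time_s: 1.3
eef_pos: [0.488, -0.0742, 0.2317]
eef_rot: [0.0, 1.0, -0.016, 0.0]
wrist_force: [1.4, -0.8, 0.1]
opening: 0.999
```

Run:
```python
from g import *
print(rel(Wd((15.5,1,205))),ctrl.get_obs()['wrist_force'])
```

```text
[array([ 37.52017107, -75.07698112,  26.65670988]), array([ 0.00048103, -0.00098579, -0.0023188 ])] [ 1.38187537 -0.76799032  0.07636556]
```

Request:
{"name": "step_arm", "arguments": {"targets": "0 0 0 0 0 0; 0 0 0 0 0 0; 0 0 0 0 0 0"}}

```text
time_s: 1.68
eef_pos: [0.4868, -0.0774, 0.2312]
eef_rot: [0.0, 1.0, -0.015, -0.0]
wrist_force: [-0.4, 0.3, 0.5]
opening: 1.001
```

Run:
```python
from g import *
print(rel(Wd((15.5,1,205))),ctrl.get_obs()['wrist_force'])
c=cam('scene');cv2.imwrite('pics/s1.png',cv2.resize(c['image'][150:330,150:390,::-1],None,fx=3.3,fy=3.3))
```

```text
[array([ 38.69207321, -78.25797565,  26.21505681]), array([ 0.00025709,  0.00023221, -0.00199861])] [-0.37191864  0.32922267  0.45055297]
```

Request:
{"name": "step_arm", "arguments": {"targets": "19 -39 5 0 0 0; 38 -77 12 0 0 0; 38.7 -78.3 26 0 0 0; 38.7 -78.3 26 0 0 0; 38.7 -78.3 26 0 0 0"}}

```text
time_s: 2.35
eef_pos: [0.5279, -0.0003, 0.2054]
eef_rot: [0.0, 1.0, -0.016, -0.0]
wrist_force: [0.7, -0.2, 0.1]
opening: 0.999
```

Run:
```python
from g import *
print(rel(Wd((15.5,1,136))),ctrl.get_obs()['wrist_force'])
c=cam('scene');cv2.imwrite('pics/s2.png',cv2.resize(c['image'][150:330,150:390,::-1],None,fx=3.3,fy=3.3))
```

```text
[array([1.65793139e-02, 5.53419381e-02, 6.94117178e+01]), array([ 0.0002117 ,  0.0002304 , -0.00207216])] [ 0.67015142 -0.18035584  0.10401192]
```

View pics/s2.png

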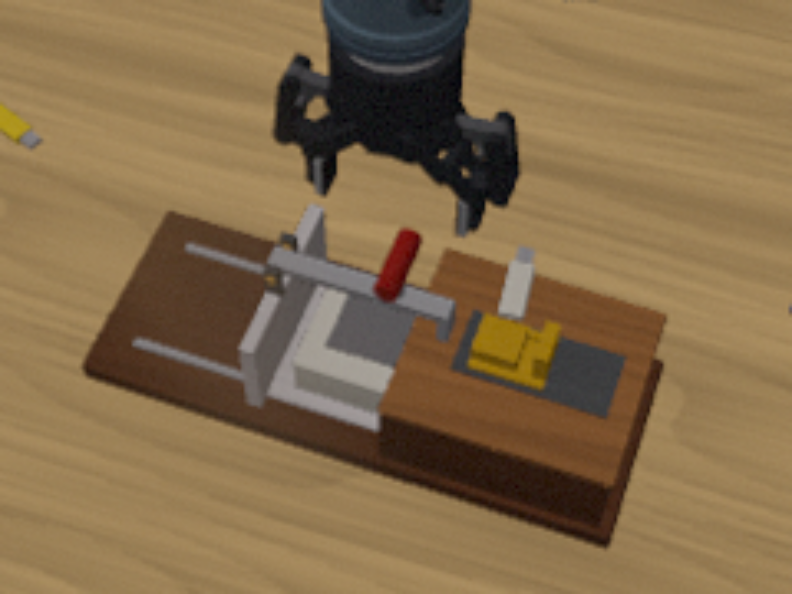

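The open fingers (tips near (320,185) and (465,230)) straddle the red handle at (398,265). Next I go down and close.

Request:
{"name": "step_arm", "arguments": {"targets": "0 0 25 0 0 0; 0 0 50 0 0 0; 0 0 65 0 0 0; 0 0 69.4 0 0 0; 0 0 69.4 0 0 0; 0 0 69.4 0 0 0"}}

```text
time_s: 3.15
eef_pos: [0.5289, 0.0009, 0.1369]
eef_rot: [0.0, 1.0, -0.015, 0.001]
wrist_force: [0.8, 1.4, -0.3]
opening: 0.997
```

Request:
{"name": "step_arm", "arguments": {"targets": "0 0 0 0 0 0; 0 0 0 0 0 0; 0 0 0 0 0 0; 0 0 0 0 0 0; 0 0 0 0 0 0; 0 0 0 0 0 0; 0 0 0 0 0 0; 0 0 0 0 0 0", "grip": 0}}

```text
time_s: 4.15
eef_pos: [0.5282, 0.001, 0.1361]
eef_rot: [0.0, 1.0, -0.015, 0.0]
wrist_force: [-2.0, 0.2, 5.7]
opening: 0.189
```

Run:
```python
from g import *
o=ctrl.get_obs();print(Dk(o['eef_pos']),o['wrist_force'],o['torque'],o['opening'])
c=cam('scene');cv2.imwrite('pics/s3.png',cv2.resize(c['image'][170:310,170:360,::-1],None,fx=4.1,fy=4.1))
c=cam('top');cv2.imwrite('pics/t3.png',cv2.resize(c['image'][165:235,215:360,::-1],None,fx=5.5,fy=5.5))
```

```text
[ 16.89686122   0.7055745  136.06268329] [-1.96532895  0.24765919  5.66213446] [ 0.06175073  0.31591716 -0.04538693] 0.1889856182987515
```

View pics/s3.png

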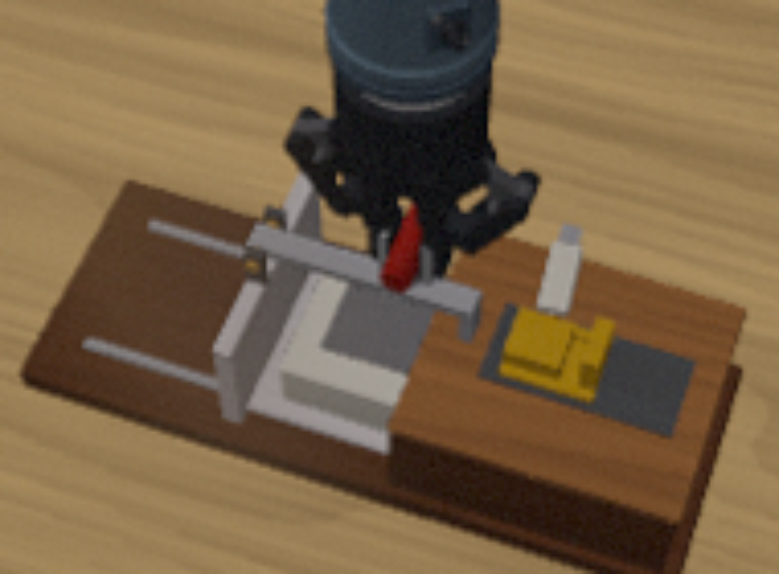

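View pics/t3.png

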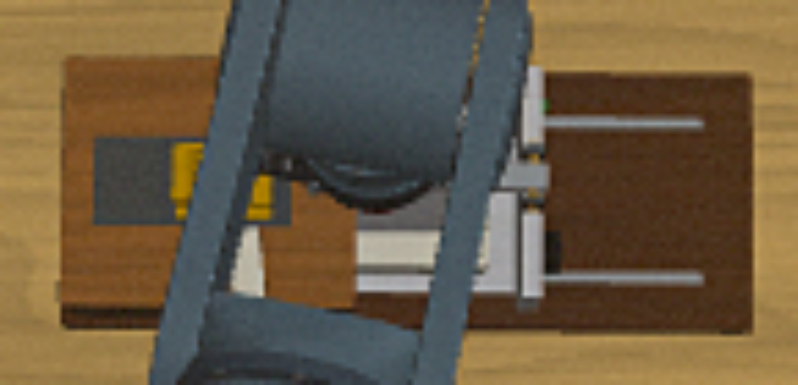

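Run:
```python
from g import *
for n,r in(('top',(176,222,306,318)),('scene',(240,275,218,240))):
    c=cam(n); a=cv2.cvtColor(cv2.imread('pics/%s0.png'%n),cv2.COLOR_BGR2GRAY); b=cv2.cvtColor(c['image'],cv2.COLOR_RGB2GRAY)
    if n=='top': r=(203,222,306,318)
    f=8
    t=cv2.resize(a[r[0]:r[1],r[2]:r[3]],None,fx=f,fy=f,interpolation=cv2.INTER_CUBIC)
    s=cv2.resize(b[r[0]-8:r[1]+8,r[2]-10:r[3]+10],None,fx=f,fy=f,interpolation=cv2.INTER_CUBIC)
    m=cv2.matchTemplate(s,t,cv2.TM_CCOEFF_NORMED);_,v,_,l=cv2.minMaxLoc(m)
    d=np.array([l[0]/f-10,l[1]/f-8]); print(n,v,d)
    z=.10; u=np.array([(r[2]+r[3])/2,(r[0]+r[1])/2]); print(Dk(onplane(c,u+d,z))-Dk(onplane(c,u,z)))
```

```text
top 0.9512994289398193 [0.5 0. ]
[-1.51115439 -0.005383    0.        ]
scene 0.9918838739395142 [-0.5   -0.125]
[-1.16384932 -0.08091537  0.        ]
```

The grip holds and the tray slid out about 1.3 mm as the fingers closed. Now I lift the bar about its hinge to 0.2 rad.

Request:
{"name": "step_arm", "arguments": {"targets": "0 1 -4.2 0.05 0 0; 0 2.2 -8.4 0.1 0 0; 0 3.6 -12.5 0.15 0 0; 0 5.3 -16.5 0.2 0 0; 0 5.3 -16.5 0.2 0 0; 0 5.3 -16.5 0.2 0 0; 0 5.3 -16.5 0.2 0 0"}}

```text
time_s: 5.22
eef_pos: [0.528, -0.004, 0.152]
eef_rot: [-0.099, 0.995, -0.014, 0.001]
wrist_force: [1.1, -1.2, -2.1]
opening: 0.192
```

Run:
```python
from g import *
o=ctrl.get_obs();print(Dk(o['eef_pos']),o['wrist_force'],o['torque'],o['opening'],rot(o['eef_rot']).as_matrix())
c=cam('scene');cv2.imwrite('pics/s4.png',cv2.resize(c['image'][170:310,170:360,::-1],None,fx=4.1,fy=4.1))
```

```text
[ 11.80323826   0.78963068 152.01432438] [ 1.12199598 -1.18932571 -2.06703446] [-0.35669423 -0.03357399 -0.13089359] 0.19194786257496846 [[ 9.99583726e-01 -2.82968034e-02  5.62715301e-03]
 [-2.88507643e-02 -9.79803280e-01  1.97871591e-01]
 [-8.56305446e-05 -1.97951570e-01 -9.80211798e-01]]
```

View pics/s4.png

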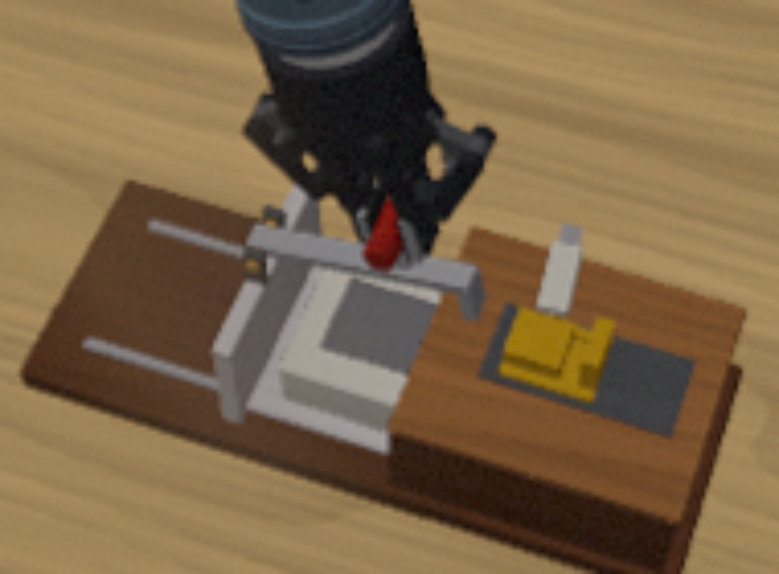

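The bar is tilted up, with its nose at (475,300), ridge height cleared. I push in 48 mm first, which keeps the nose over the ridge.

Request:
{"name": "step_arm", "arguments": {"targets": "0 -6 1.2 0 0 0; 0 -14 2.8 0 0 0; 0 -22 4.4 0 0 0; 0 -30 6.1 0 0 0; 0 -38 7.7 0 0 0; 0 -47 9.5 0 0 0; 0 -47 9.5 0 0 0; 0 -47 9.5 0 0 0"}}

```text
time_s: 6.28
eef_pos: [0.5296, 0.0438, 0.1525]
eef_rot: [-0.1, 0.995, -0.014, 0.002]
wrist_force: [2.6, -3.2, -3.2]
opening: 0.194
```

Run:
```python
from g import *
o=ctrl.get_obs();print(Dk(o['eef_pos']),o['wrist_force'],o['torque'],o['opening'])
c=cam('scene','s5full.png');cv2.imwrite('pics/s5.png',cv2.resize(c['image'][215:285,230:345,::-1],None,fx=6.8,fy=6.8,interpolation=cv2.INTER_CUBIC))
c=cam('top','t5full.png');cv2.imwrite('pics/t5.png',cv2.resize(c['image'][165:235,215:360,::-1],None,fx=5.5,fy=5.5))
```

```text
[ 59.70544004   0.60545993 152.54196893] [ 2.57964798 -3.16521566 -3.19314451] [-0.55709939 -0.35824619 -0.11503391] 0.1935866617369488
```

View pics/s5.png

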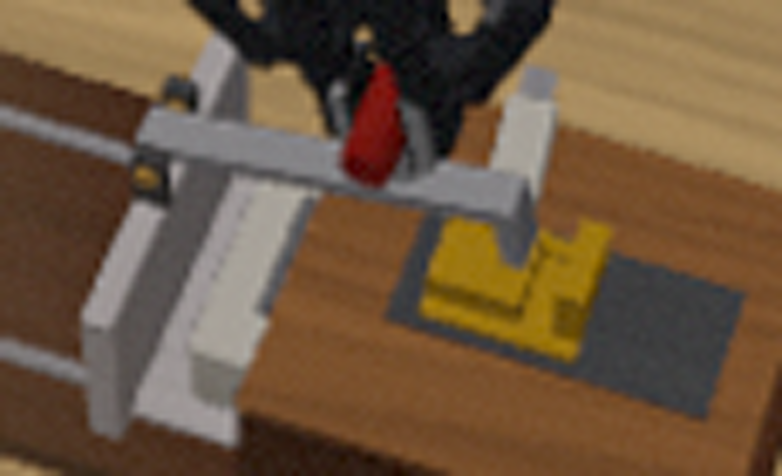

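View pics/t5.png

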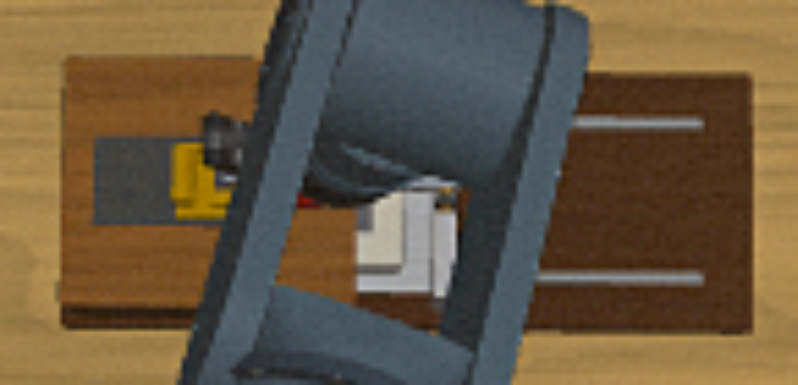

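Run:
```python
from g import *
c=cam('scene')
a=c['image'][235:265,283:325,::-1]; cv2.imwrite('pics/s5z.png',cv2.resize(a,None,fx=18,fy=18,interpolation=cv2.INTER_CUBIC))
S=lambda u,v:((u+.5)/6.8-.5+230,(v+.5)/6.8-.5+215)
print('foot back',Dk(onplane(c,S(503,258),.1156)),'foot front',Dk(onplane(c,S(528,264),.1172)))
print('ridge rear',Dk(onplane(c,S(522,308),.106)),'ridge front',Dk(onplane(c,S(430,280),.106)))
# predicted
for nm,l in dict(ff=(60+0,-8,117.2)).items(): pass
for x in (95,98,101,104,107): print(x,(np.array(proj(c,Wd((x,-8,117))))+.5-[230,215])*6.8)
```

```text
foot back [ 96.74251479  -4.79102388 115.6       ] foot front [105.20268438  -5.15612615 117.2       ]
ridge rear [106.99688911 -14.92251961 106.        ] ridge front [ 75.71841963 -15.08431603 106.        ]
95 [495.63085563 262.67777204]
98 [504.50382166 265.40165398]
101 [513.38629834 268.12845557]
104 [522.27830096 270.8581815 ]
107 [531.17984486 273.59083647]
```

View pics/s5z.png

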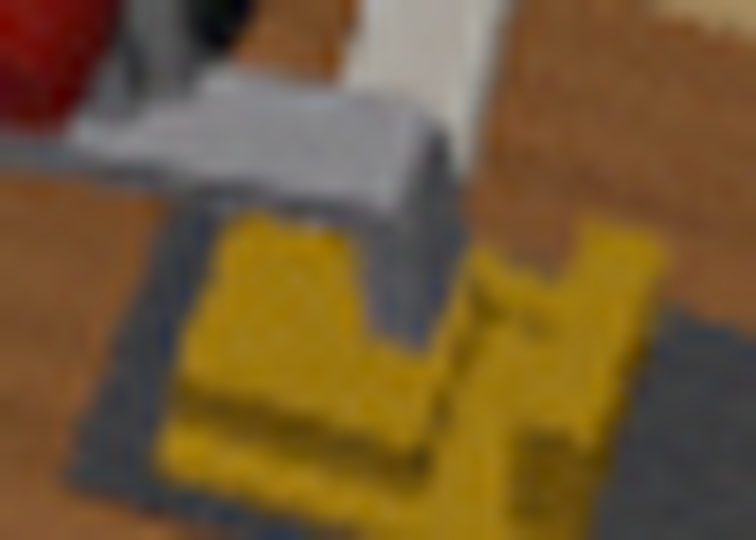

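The nose foot in the zoom is at (375..432, 335..352) and the ridge's rear edge is near (425,465). So the foot centre is about 12 mm short of the notch centre. I move 12 mm in with the bar still raised.

Request:
{"name": "step_arm", "arguments": {"targets": "0 -3 0.6 0 0 0; 0 -6 1.2 0 0 0; 0 -9 1.8 0 0 0; 0 -11.8 2.4 0 0 0; 0 -11.8 2.4 0 0 0; 0 -11.8 2.4 0 0 0"}}

```text
time_s: 7.18
eef_pos: [0.53, 0.0553, 0.1525]
eef_rot: [-0.1, 0.995, -0.015, 0.002]
wrist_force: [2.5, -4.3, -3.6]
opening: 0.193
```

Run:
```python
from g import *
o=ctrl.get_obs();print(Dk(o['eef_pos']),o['wrist_force'],o['torque'],o['opening'],rot(o['eef_rot']).as_rotvec())
c=cam('scene','s6full.png');cv2.imwrite('pics/s6.png',cv2.resize(c['image'][235:265,283:325,::-1],None,fx=18,fy=18,interpolation=cv2.INTER_CUBIC))
```

```text
[ 71.19076528   0.53068795 152.45356992] [ 2.46785224 -4.30621386 -3.5998625 ] [-0.87824369 -0.34760285 -0.10675802] 0.19286358455690214 [-2.94178904  0.04350586 -0.00491906]
```

View pics/s6.png

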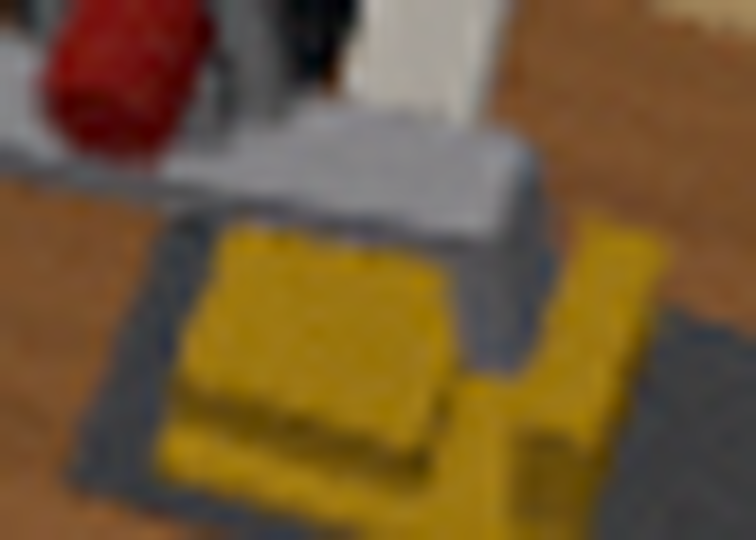

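Run:
```python
from g import *
c=cam('scene')
S=lambda u,v:((u+.5)/18-.5+283,(v+.5)/18-.5+235)
for n,u,z in(('footb',(460,360),.1156),('footf',(520,380),.1172),('ridge rear near',(428,462),.106),('ridge rear up',(450,300),.106),('ridge front near',(178,378),.106),('ridge front far',(232,225),.106),('wall front far top',(582,215),.12),('wall back far top',(668,240),.12),('wall front?near',(515,430),.12),('wall backnear',(580,432),.12)): print(n,Dk(onplane(c,S(*u),z)).round(1))
```

```text
footb [107.7  -6.3 115.6]
footf [115.5  -7.5 117.2]
ridge rear near [107.2 -15.7 106. ]
ridge rear up [102.9   7.3 106. ]
ridge front near [ 74.7 -14.8 106. ]
ridge front far [ 74.1   8.5 106. ]
wall front far top [116.1  16.  120. ]
wall back far top [127.1  16.1 120. ]
wall front?near [117.3 -16.1 120. ]
wall backnear [124.7 -13.7 120. ]
```

The foot centre is about 0.4 mm short of the notch centre, well aligned. I lower about the foot point, first to 0.1 rad, and check the force.

Request:
{"name": "step_arm", "arguments": {"targets": "0 -0.5 2.2 -0.025 0 0; 0 -1 4.3 -0.05 0 0; 0 -1.5 6.5 -0.075 0 0; 0 -2.1 8.7 -0.1 0 0; 0 -2.1 8.7 -0.1 0 0"}}

```text
time_s: 7.9
eef_pos: [0.5301, 0.0596, 0.1442]
eef_rot: [-0.049, 0.999, -0.014, 0.001]
wrist_force: [3.8, -4.1, -4.5]
opening: 0.191
```

Run:
```python
from g import *
o=ctrl.get_obs();print(Dk(o['eef_pos']),o['wrist_force'],o['torque'],o['opening'],rot(o['eef_rot']).as_rotvec())
c=cam('scene','s7full.png');cv2.imwrite('pics/s7.png',cv2.resize(c['image'][235:265,283:325,::-1],None,fx=18,fy=18,interpolation=cv2.INTER_CUBIC))
```

```text
[ 75.47193722   0.52448467 144.21299336] [ 3.84759836 -4.12923149 -4.53176131] [-0.74273266 -0.52263286 -0.1155308 ] 0.19116356356284248 [-3.04272345e+00  4.37618870e-02 -3.02475682e-03]
```

View pics/s7.png

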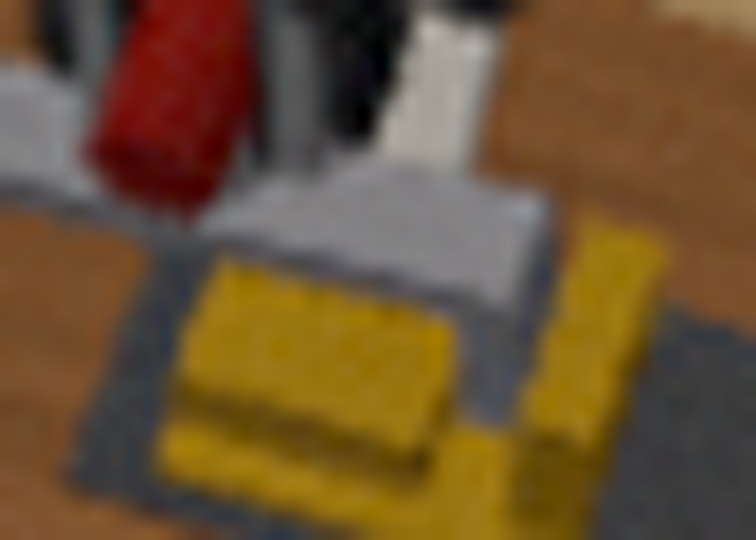

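Request:
{"name": "step_arm", "arguments": {"targets": "0 -0.8 2.2 -0.025 0 0; 0 -1.6 4.3 -0.05 0 0; 0 -1.6 4.3 -0.05 0 0"}}

```text
time_s: 8.32
eef_pos: [0.5302, 0.0616, 0.1401]
eef_rot: [-0.024, 1.0, -0.014, 0.001]
wrist_force: [3.9, -5.0, -5.8]
opening: 0.187
```

Run:
```python
from g import *
o=ctrl.get_obs();print(Dk(o['eef_pos']),o['wrist_force'],o['torque'],o['opening'],rot(o['eef_rot']).as_rotvec())
c=cam('scene','s8full.png');cv2.imwrite('pics/s8.png',cv2.resize(c['image'][235:265,283:325,::-1],None,fx=18,fy=18,interpolation=cv2.INTER_CUBIC))
```

```text
[ 77.49911032   0.52417921 140.11966262] [ 3.9096074  -5.03317448 -5.80502688] [-0.71753322 -0.51420959 -0.0853619 ] 0.18718466713470155 [-3.09266876e+00  4.43945402e-02 -1.92838719e-03]
```

View pics/s8.png

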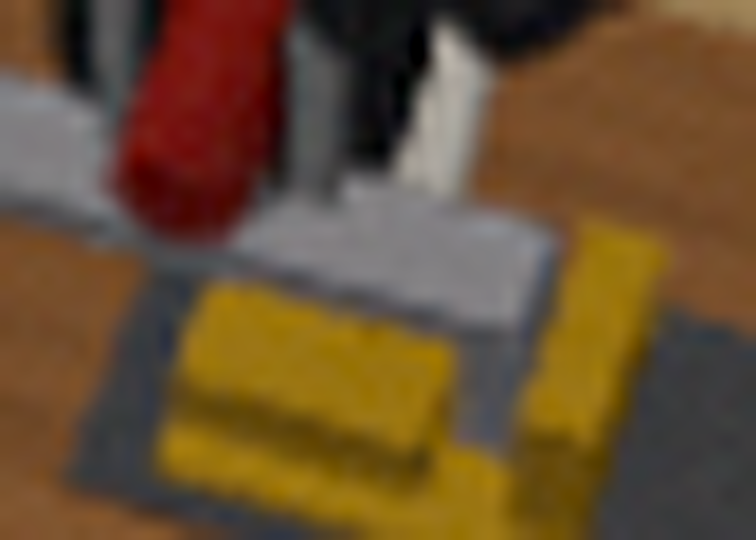

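Request:
{"name": "step_arm", "arguments": {"targets": "0 -1 2.2 -0.025 0 0; 0 -1.8 4.3 -0.05 0 0; 0 -1.8 4.3 -0.05 0 0; 0 -1.8 4.3 -0.05 0 0"}}

```text
time_s: 8.88
eef_pos: [0.5302, 0.0637, 0.1362]
eef_rot: [0.0, 1.0, -0.014, 0.0]
wrist_force: [2.2, -2.9, -2.3]
opening: 0.193
```

Run:
```python
from g import *
o=ctrl.get_obs();print(Dk(o['eef_pos']),o['wrist_force'],o['torque'],o['opening'],rot(o['eef_rot']).as_rotvec())
c=cam('scene','s9full.png');cv2.imwrite('pics/s9.png',cv2.resize(c['image'][235:265,283:325,::-1],None,fx=18,fy=18,interpolation=cv2.INTER_CUBIC))
```

```text
[ 79.57372137   0.50727555 136.19803476] [ 2.17247366 -2.89906405 -2.27855675] [-0.55648684 -0.49320196 -0.04203084] 0.19343531145032483 [ 3.14099678e+00 -4.55294434e-02  8.76380651e-04]
```

View pics/s9.png

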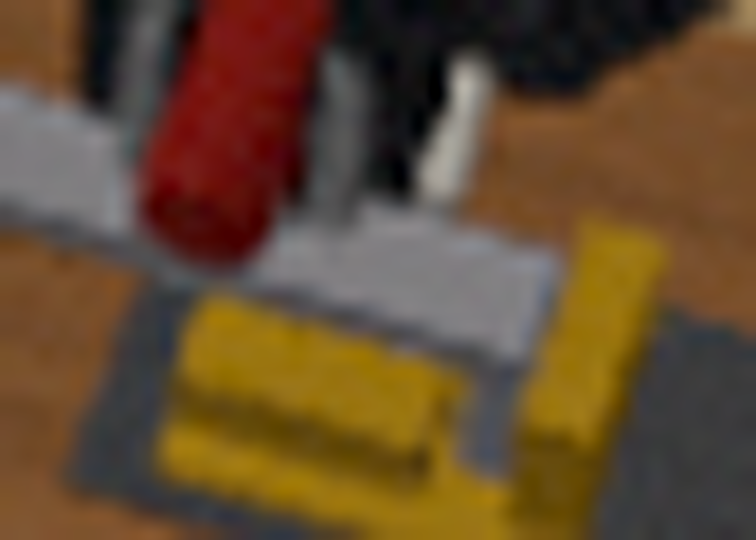

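The nose is down in the notch (475,470) between ridge and wall. I ease back 1 mm toward the ridge, then open and retract only after checking.

Request:
{"name": "step_arm", "arguments": {"targets": "0 0.5 0.2 0 0 0; 0 1 0.3 0 0 0; 0 1 0.3 0 0 0"}}

```text
time_s: 9.3
eef_pos: [0.5302, 0.0624, 0.1361]
eef_rot: [0.0, 1.0, -0.015, 0.0]
wrist_force: [2.1, -3.2, 1.7]
opening: 0.191
```

Request:
{"name": "step_arm", "arguments": {"targets": "0 0 0 0 0 0; 0 0 0 0 0 0; 0 0 0 0 0 0; 0 0 0 0 0 0; 0 0 0 0 0 0; 0 0 0 0 0 0", "grip": 100}}

```text
time_s: 10.05
eef_pos: [0.53, 0.0626, 0.1357]
eef_rot: [-0.0, 1.0, -0.015, -0.0]
wrist_force: [0.1, -0.2, 0.1]
opening: 0.998
```

Run:
```python
from g import *
o=ctrl.get_obs();print(Dk(o['eef_pos']),o['wrist_force'],o['torque'],o['opening'],rot(o['eef_rot']).as_rotvec())
c=cam('scene','s10full.png');cv2.imwrite('pics/s10.png',cv2.resize(c['image'][215:285,230:345,::-1],None,fx=6.8,fy=6.8,interpolation=cv2.INTER_CUBIC))
```

```text
[ 78.43428007   0.75170145 135.66592499] [ 0.08648541 -0.20328299  0.13384249] [ 0.00385404 -0.05901187 -0.00428499] 0.9978791704737131 [-3.14119399e+00  4.59000673e-02  1.35482212e-04]
```

View pics/s10.png

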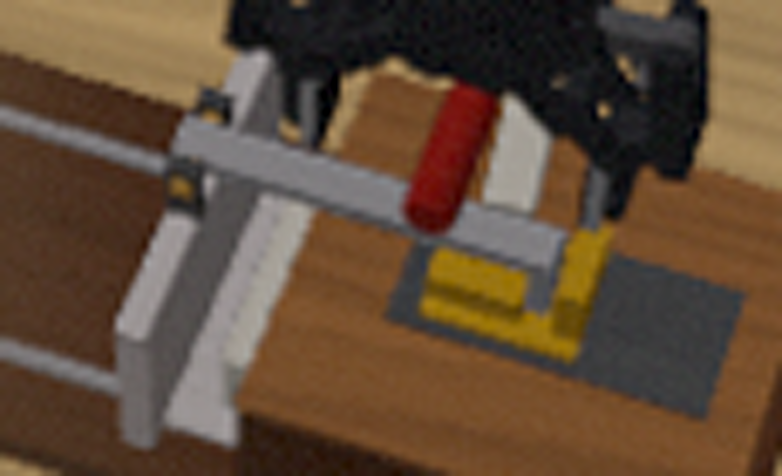

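The gripper is open with zero contact force, and the bar is level with its nose in the notch. I lift straight up, then back off.

Request:
{"name": "step_arm", "arguments": {"targets": "0 0 -20 0 0 0; 0 0 -50 0 0 0; 0 0 -90 0 0 0; 0 60 -110 0 0 0; 0 120 -110 0 0 0; 0 180 -110 0 0 0; 0 240 -110 0 0 0; 0 240 -110 0 0 0"}}

```text
time_s: 11.1
eef_pos: [0.5225, -0.1815, 0.2456]
eef_rot: [0.0, 1.0, -0.017, -0.0]
wrist_force: [-0.6, 0.4, -0.3]
opening: 0.994
```

Request:
{"name": "step_arm", "arguments": {"targets": "-30 40 0 0 0 0; -60 80 0 0 0 0; -60 80 0 0 0 0; -60 80 0 0 0 0"}}

```text
time_s: 11.6
eef_pos: [0.4611, -0.2547, 0.2457]
eef_rot: [-0.0, 1.0, -0.015, 0.0]
wrist_force: [0.6, -0.0, 1.6]
opening: 1.0
```

Run:
```python
from g import *
o=ctrl.get_obs();print(o['time_s'],o['eef_pos'],o['wrist_force'])
c=cam('scene','s11full.png');cv2.imwrite('pics/s11.png',cv2.resize(c['image'][200:290,220:345,::-1],None,fx=6,fy=6,interpolation=cv2.INTER_CUBIC))
a=cv2.imread('pics/scene0.png');d=cv2.absdiff(a,cv2.imread('pics/s11full.png')).max(2);cv2.imwrite('pics/diff.png',np.clip(d.astype(int)*3,0,255).astype('uint8'))
c=cam('top','t11full.png');cv2.imwrite('pics/t11.png',cv2.resize(c['image'][165:235,215:360,::-1],None,fx=5.5,fy=5.5,interpolation=cv2.INTER_CUBIC))
```

```text
11.6 [ 0.46105212 -0.25469266  0.2457219 ] [ 5.66442076e-01 -1.43529721e-03  1.58153574e+00]
```

View pics/s11.png

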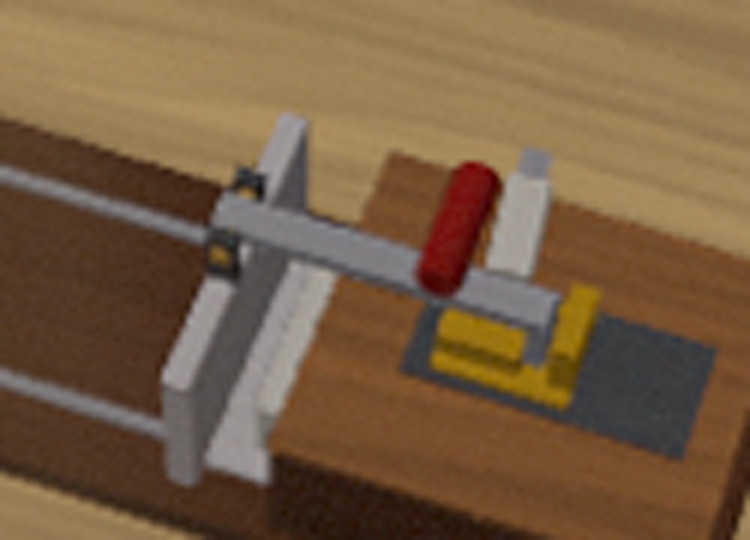

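View pics/t11.png

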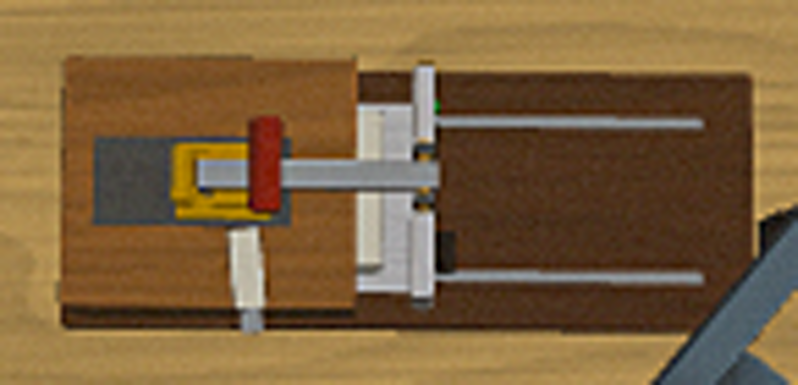

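View pics/diff.png

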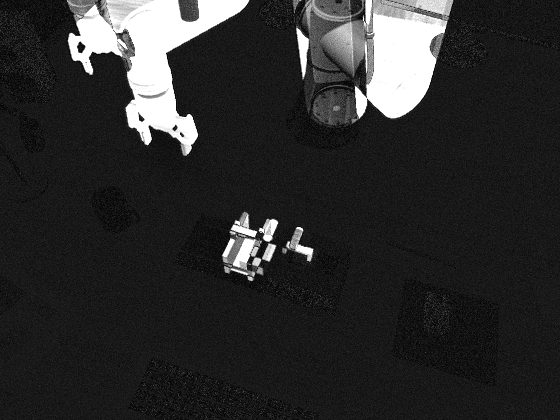

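The tray is held in, the nose sits in the notch, and only the tray and latch changed in the difference image. Next I check that the bar is fully down, comparing handle height with the start when it was known to be level, and that it stays put.

Run:
```python
from g import *
def red(im,n):
    im=im.astype(int); m=((im[:,:,0]>100)&(im[:,:,1]<40)&(im[:,:,2]<60)); r=(slice(200,320),slice(170,360)) if n=='scene' else (slice(165,235),slice(215,360))
    q=np.zeros_like(m);q[r]=m[r]; v,u=np.nonzero(q); return u.mean(),v.mean()
for k in range(4):
    a=cam('scene');b=cam('top'); t,e=tri(a,red(a['image'],'scene'),b,red(b['image'],'top')); print(Dk(t).round(2),e)
i0=cv2.imread('pics/scene0.png')[:,:,::-1];j0=cv2.imread('pics/top0.png')[:,:,::-1]
t,e=tri(a,red(i0,'scene'),b,red(j0,'top'));print('start',Dk(t).round(2),e)
S=lambda u,v:((u+.5)/6-.5+220,(v+.5)/6-.5+200)
# bar top edge near side: direction level? expected points on bar y=-8,z=123
for x in(-7,60,119): print(np.array((proj(a,Wd((x,-8,123)))+.5-[220,200])*6).round(), np.array((proj(a,Wd((x,8,123)))+.5-[220,200])*6).round())
```

```text
[ 73.81   1.98 161.51] 0.0009829521454389767
[ 73.91   1.68 162.95] 0.0006648292762529328
[ 73.86   2.29 161.71] 0.0009636862131627832
[ 73.73   2.12 161.44] 0.0006707794263577441
start [ 15.09   2.64 161.31] 0.0012426649725762995
[236. 233.] [251. 199.]
[407. 285.] [421. 251.]
[561. 333.] [574. 297.]
```

Request:
{"name": "step_arm", "arguments": {"targets": "0 0 0 0 0 0; 0 0 0 0 0 0; 0 0 0 0 0 0; 0 0 0 0 0 0; 0 0 0 0 0 0; 0 0 0 0 0 0; 0 0 0 0 0 0; 0 0 0 0 0 0"}}

```text
time_s: 13.1
eef_pos: [0.4607, -0.2556, 0.2457]
eef_rot: [0.0, 1.0, -0.015, 0.0]
wrist_force: [0.3, -0.3, -0.2]
opening: 0.999
```

Run:
```python
from g import *
c=cam('scene'); a=cv2.cvtColor(cv2.imread('pics/scene0.png'),cv2.COLOR_BGR2GRAY); b=cv2.cvtColor(c['image'],cv2.COLOR_RGB2GRAY); f=8
res=[]
for n,r,l in(('hinge',(222,242,228,243),(-69,0,118)),('handle',(218,242,262,280),(16,0,156)),('noseend',(236,252,276,289),(54,-4,118))):
    t=cv2.resize(a[r[0]:r[1],r[2]:r[3]],None,fx=f,fy=f,interpolation=cv2.INTER_CUBIC)
    s=cv2.resize(b[r[0]-2:r[1]+25,r[2]:r[3]+40],None,fx=f,fy=f,interpolation=cv2.INTER_CUBIC)
    m=cv2.matchTemplate(s,t,cv2.TM_CCOEFF_NORMED);_,v,_,k=cv2.minMaxLoc(m)
    d=np.array([k[0]/f,k[1]/f-2])
    best=min((np.linalg.norm(np.array(proj(c,Wd((l[0]+x,l[1],l[2]+z))))-proj(c,Wd(l))-d),x,z) for x in np.arange(50,66,.25) for z in np.arange(-6,10,.25))
    print(n,round(v,3),d,'dx,dz mm',best[1:],best[0])
```

```text
hinge 0.952 [24.     7.375] dx,dz mm (np.float64(58.0), np.float64(-0.25)) 0.02881722203740151
handle 0.805 [25.875  7.75 ] dx,dz mm (np.float64(59.0), np.float64(0.25)) 0.02803833068670579
noseend 0.877 [2.375 0.75 ] dx,dz mm (np.float64(50.0), np.float64(9.75)) 19.832979815135733
```

Run:
```python
from g import *
print(ticket.hand_in())
```

```text
the job is handed in; nothing more can be done
None
```

I lifted the latch bar by its red handle over the keeper's ridge, pushed the tray in with it, and lowered the nose into the notch. I then let go, backed the arm away and handed the job in at about 13 s.

**Last checks:**
- **Tray:** with the gripper off it, it stayed about 59 mm farther in than at the start, so roughly 30 mm out. That is inside the latched range of 7 to 37 mm, and the handle did not move between repeated pictures.
- **Bar:** handle height measured from both cameras was 161.4–163.0 mm, against 161.3 mm at the start when the bar was level. The hinge and handle had both shifted almost purely along the tray's slide, so the bar is fully down to within about 0.01 rad. One of the four height readings was 1.4 mm high, which I take as noise.
- **Forces:** the wrist readings between moves stayed within about 8 N, and I saw no sign of contact with the keeper while lowering.
- **Other things on the desk:** in the scene camera's before-and-after picture, only the robot, tray and latch had changed.

**Disagreements:**
- The handle position from the cameras and from the arm differed by about 3 mm along the slide. I therefore aimed the nose at the notch by comparing the two in the same picture.
- A template match on the nose end failed because it locked onto the wrong place. I ignored it and relied on the hinge and handle instead.

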